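Level the service cradle and hold the amplifier cover at its balance point

ROBOT

A 6-joint arm with a two-finger parallel gripper is mounted at the origin on the work surface. World frame = base frame: x ahead of the robot, y to its left, z up, the work surface at z = 0. Lengths are in m, angles in rad, forces in N, time in s.
With the tool pointing down it reaches from about 0.25 to 0.775 m from the base axis. Payload 4 kg.
Tool frame: the origin (TCP) lies at the very end of the fingers, on their centre line; the grasp point (between the pads) lies 19 mm behind it (tcp_to_grasp is the distance from the TCP to the grasp point, in m); z points along the fingers, y is the line along which they close (so a half turn about z gives the same grasp; the last joint's range is limited). The gripper opens to 94 mm and grips with 3 to 60 N. Pads are 16 mm wide; open, the fingers measure 119 mm over their backs; the gripper's body (75 mm by 177 mm) begins 78 mm behind the grasp point.
Start: joints at [1.224, 0.087, 1.371, -0, 1.684, -0.103], TCP at [0.133, 0.534, 0.178] pointing down, gripper open.
Joint ranges: [-3.1, 3.1], [-0.76, 2.03], [0.27, 2.55], [-1.08, 4.22], [0.17, 2.65], [-2.57, 2.57]. Speed limits (rad/s): [2.79, 2.79, 3.14, 3.14, 3.14, 3.14].

INTERFACE

Orientations are given as [roll, pitch, yaw] about the fixed x, y, z axes, in that order (R = Rz(yaw) Ry(pitch) Rx(roll)).
In Python, from bench import * gives the robot as it stands.
- The arm moves only by the tool jog_arm, called after "Call:" as name(argument=value, ...) on one line, values as JSON. Schema: {"type":"object","properties":{"moves":{"type":"object","properties":{"steps":{"type":"array","items":{"type":"array","items":{"type":"number"},"minItems":5,"maxItems":5},"minItems":1,"maxItems":20}},"additionalProperties":false,"required":["steps"]},"only":{"type":"string"},"quiet":{"type":"boolean"},"lines":{"type":"string"}},"required":["moves"],"additionalProperties":false}. moves is an object whose key "steps" holds a list of rows, 1 to 20 of them, each of 5 numbers: the finger opening in m, then dx, dy, dz in fractions of the full range, 1 being 0.2 m, then a turn about the tool's z in shares of 4 rad (1.0 is 4 rad); each row shifts and turns the commanded pose from where the row before left it, along the tool's axes as they then stand; what a row does not reach is not made up. A row lasts 1/12 s, in which the tool goes at most 0.0417 m and 0.125 rad, less where a joint would pass 70% of its speed; a pose out of reach is approached as far as the arm can. The fingers move at their own pace and stop on an object; the grip force is fixed at half the most. Time passes only in rows, so rows that do not move let the fingers close. The tool returns the time, the measured TCP pose, the force, the opening and the grip force at its end. only (a regular expression) keeps the lines of the reply that match it, lines (a string "A,B") keeps lines A to B, and quiet returns only ok. A shift or turn number past 1, either way, is cut back to 1. Input that does not fit is refused with a message, and nothing moves.
- get_obs(): the state, without advancing time (a new reading comes with each control period).
- snapshot(name): name is "scene" or "top"; returns a dict with "color" (480x640x3 uint8, blue, green, red), "fx", "fy", "cx", "cy" (pixels), "k1" (the pictures are not rectified: a ray, as slopes to the right and down, at radius r is drawn at 1 + k1 r^2 times it, then the intrinsics apply), "extrinsics" (4x4, takes a point from world to camera coordinates). Camera axes: x right, y down, z forward; pixel columns grow to the right and rows downward; lengths in m; the calibration is good to about 2 mm. A picture is of the moment at which its call begins. There is no depth.
- close_job(): hands the job in; it is judged then, once.
The state is a dict: "time": time; "joint_positions": joint angles; "qvel": joint speeds; "joint_torque": joint torques, N m; "tool_pos": TCP position; "ee_rot": TCP orientation; "wrist_force": force on the tool from outside, world axes, zero at the start; "wrist_torque": the same for the moment, N m; "width": finger opening in m; "finger_force": force on a finger pad.
Only numpy, scipy, OpenCV 4.12 (cv2) and the standard library are available. Lean on these libraries where they do the work, as an engineer would, in place of code of your own. Each camera call takes 0.05 s, during which the arm holds its last target. There are 200 camera calls.

TASK

On the repair bench an amplifier sits on a blue tilting service cradle that is not level. First turn the black tilt knob beside it until the platform is level, with the cover still shut; then take the cover by its red pull, swing it gently up until it stands straight upright over its hinge at its balance point, and finish while still holding it there, so that it falls neither forward nor back. Leave the platform level and do not disturb the loose things on the bench.

Things in the scene. Friction and masses are not known exactly. Their poses are not given: they have to be found in the camera images.
- cradle: Fixed blue steel base of the cradle, 200 (x) x 250 (y) x 12 mm, origin at the centre of its underside, on the bench. Its +x points away from the robot (to within 17 degrees), z up. A 50 mm wide arm of it runs out in +y to the tilt knob. Platform, amplifier and knob stand on it.
- knob_grip (a point): Centre of the black round tilt knob, 40 mm diameter, 78 mm above the bench (the knob spans 60 to 92 mm), upright axis, on a 36 mm wide pillar up to 42 mm; in the cradle's frame at x -30, y +200 mm. Free all round: 75 mm from the platform's edge, 105 mm from the amplifier. It can be pinched from above at any yaw.
- tilt_knob (a joint): Angle of the tilt knob, rad, growing clockwise seen from above. Clockwise raises the platform's robot-side edge: 1 rad of knob tilts the platform by 0.035 rad; 0 is level. Starts between -2.7 and -1.3. It stays where it is left (friction 0.12 N m).
- platform (a joint): Tilt of the aluminium platform that carries the amplifier, rad: 0 is level, positive means its edge near the robot is low. It tilts about the cradle's y axis, 45 mm above the bench. Starts 0.04 to 0.10.
- platform_center (a point): Middle of the platform's top (200 x 250 x 8 mm), 53 mm above the bench, under the amplifier; z is the platform's normal. A spirit vial lies on its -y margin (110 mm out): the white bubble is between the two black marks when level and lies off-centre towards the high side, 0.25 mm per mrad.
- cover (a joint): Angle of the cover, rad: 0 is shut (flat on the amplifier, reaching from its hinge towards the robot), grows as it swings up and away from the robot; 1.571 is upright on a level platform, its balance point; below that it falls shut, above it it falls open to the far side (stop at 2.9). Almost free hinge, no stay. Do not swing it faster than 3 rad/s.
- cover_hinge (a point): Middle of the hinge axis (along the cradle's y) of the grey cover, at the amplifier's far top edge: 117 mm above the bench when level, 66 mm beyond the cradle's centre. Cover 134 (from the hinge) x 190 x 4 mm, about 0.35 kg with pull. This point's x axis runs in the cover's plane from hinge to pull, its y axis along the hinge.
- cover_pull (a point): Centre of the red pull, 170 mm from the hinge in the cover's plane: a bar along the hinge direction, 44 mm long between flat ends (22 mm discs), 16 mm thick, on a 14 mm wide, 36 mm long neck. Shut, it overhangs the amplifier's front, free below; pinched from above by its flat ends it pivots between the fingers as the cover swings. Axes as cover_hinge: x points up when upright.
- spirit_bottle: Loose green bottle with red cap, 72 mm wide, 210 mm tall, origin under its centre; leave alone.
- spray_can: Loose yellow can with a silver top, 52 mm wide, 150 mm tall, origin under its centre, beyond the cradle on its +y side; leave alone.
- paper_cup: Loose white cup, 72 mm wide, 90 mm tall, origin under its centre, beyond the cradle on its -y side; leave alone.
- screwdriver: Loose red-handled screwdriver, 170 mm long, lying on the bench at the cradle's -y side; leave alone.
- tape_roll: Loose black roll of tape lying flat, 90 mm wide, 24 mm high, origin under its centre; leave alone.
- pliers: Loose orange-handled pliers lying flat, 130 mm long, 16 mm high, origin under the joint end of the handles; leave alone.

How it is judged:
By the outcome, as a careful person would: the job done as asked, in the order asked, and still so for the second after the job is handed in, while the arm keeps its last pose, push and grip.
It also fails if it takes over 64 s, if anything falls off the work surface, if the arm or the gripper's body presses on something with over 40 N, if the wrist force passes 120 N, or if a joint passes its speed limit or range.

## Working session

There is one attempt and no reset: what is moved stays moved. The work goes in short steps, Python scripts to look and compute and a tool call to move; the robot and the scene stay as the last step left them, time stands still between calls to the robot, and variables do not carry over. Pictures are saved under pics/ and viewed, at most 10 in all, crops included, and the job is handed in when it is done.

```bash
mkdir -p pics; ls; python3 - <<'E'
from bench import *
import cv2
o=get_obs();print(o)
for n in("scene","top"):
    s=snapshot(n);cv2.imwrite(f"pics/{n}0.png",s["color"]);print(n,s["fx"],s["fy"],s["cx"],s["cy"],s["k1"],s["extrinsics"])
E
```

```text
pics
{'time': 0.0, 'joint_positions': array([ 1.22393179e+00,  8.79540736e-02,  1.37219914e+00, -3.11061515e-05,
        1.68356784e+00, -1.03108842e-01]), 'qvel': array([ 8.00485222e-04, -9.96289593e-04, -1.21511417e-03,  6.20323183e-05,
       -1.15412324e-03, -2.78988385e-03]), 'joint_torque': array([-6.24705699e-04, -3.40178311e+01, -3.02429187e+01,  7.17062526e-02,
        3.26794235e-02, -1.69090763e-04]), 'tool_pos': array([0.13256472, 0.53318873, 0.17713268]), 'ee_rot': array([-3.13947238e+00, -1.88315567e-04,  2.89783329e+00]), 'wrist_force': array([ 0.43852568, -0.58323614, -0.13101054]), 'wrist_torque': array([-0.02172871,  0.04500723,  0.00164543]), 'finger_force': 0.0, 'width': 0.09397384522774078}
scene 450.77497248888636 450.77497248888636 320.2878554930498 244.30925771236602 -0.02725783302483721 [[ 0.85719341  0.51469807  0.01747424 -0.4229417 ]
 [ 0.29932162 -0.47031382 -0.83018761 -0.10748875]
 [-0.41907759  0.71686177 -0.55721017  1.27934054]
 [ 0.          0.          0.          1.        ]]
top 473.9888198279374 473.9888198279374 315.2357146003049 245.03901812179467 -0.08767739806336684 [[-0.01739028 -0.99963745 -0.02055601 -0.00617626]
 [-0.99395376  0.01951332 -0.10805166  0.55312878]
 [ 0.1084136   0.01855267 -0.99393274  1.11600182]
 [ 0.          0.          0.          1.        ]]
```

View pics/scene0.png

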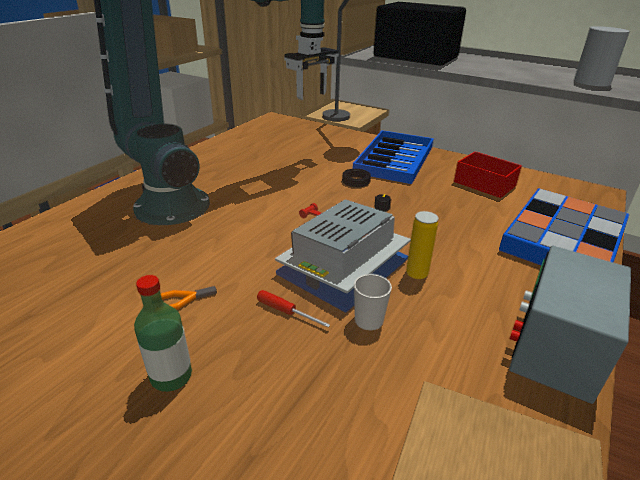

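View pics/top0.png

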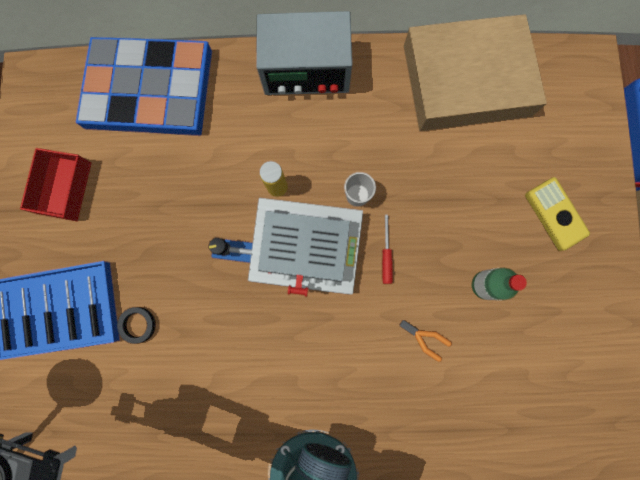

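The scene view shows the knob near (383,201), the red pull at (311,211) and the amplifier at (345,240). The top view shows the knob at (217,246), the pull at (298,286), and the platform corners near (257,200), (362,209), (355,292) and (250,282).

```bash
cat > h.py <<'E'
from bench import *
import cv2, numpy as np
def ray(s,u,v):
    K=np.array([[s["fx"],0,s["cx"]],[0,s["fy"],s["cy"]],[0,0,1]])
    p=cv2.undistortPoints(np.array([[[u,v]]],float),K,np.array([s["k1"],0,0,0.]))[0,0]
    E=s["extrinsics"];R=E[:3,:3];d=R.T@np.r_[p,1];return -R.T@E[:3,3],d/np.linalg.norm(d)
def plane(s,u,v,z):
    c,d=ray(s,u,v);return c+d*(z-c[2])/d[2]
def tri(r1,r2):
    (c1,d1),(c2,d2)=r1,r2
    t=np.linalg.lstsq(np.c_[d1,-d2],c2-c1,rcond=None)[0];a=c1+t[0]*d1;b=c2+t[1]*d2
    return (a+b)/2,np.linalg.norm(a-b)
def proj(s,P):
    E=s["extrinsics"];K=np.array([[s["fx"],0,s["cx"]],[0,s["fy"],s["cy"]],[0,0,1]])
    return cv2.projectPoints(np.array([P],float),cv2.Rodrigues(E[:3,:3])[0],E[:3,3],K,np.array([s["k1"],0,0,0.]))[0].ravel()
def blobs(img,m,box,amin=15):
    x0,y0,x1,y1=box;k=np.zeros(m.shape,np.uint8);k[y0:y1,x0:x1]=m[y0:y1,x0:x1]*255
    n,l,st,c=cv2.connectedComponentsWithStats(k)
    return [(st[i].tolist(),c[i].round(1).tolist(),l==i) for i in range(1,n) if st[i,4]>=amin]
def red(im):
    h=cv2.cvtColor(im,cv2.COLOR_BGR2HSV);return ((h[...,0]<6)|(h[...,0]>174))&(h[...,1]>150)&(h[...,2]>60)
E
python3 - <<'E'
from h import *
t=snapshot("top");s=snapshot("scene");T=t["color"];S=s["color"]
for n,im,b,kb in(("t",T,(270,265,330,310),(195,225,245,265)),("s",S,(290,195,330,225),(365,185,400,220))):
    for q in blobs(im,red(im),b):
        print(n,"pull",q[:2],cv2.minAreaRect(np.argwhere(q[2])[:,::-1].astype(np.float32)))
    for q in blobs(im,im.max(2)<60,kb): print(n,"blk",q[:2])
a=cv2.resize(T[190:310,190:370],None,fx=4.4,fy=4.4,interpolation=cv2.INTER_CUBIC)
b=cv2.resize(S[180:310,270:430],None,fx=4.6,fy=4.6,interpolation=cv2.INTER_CUBIC)
cv2.imwrite("pics/a1.png",a);cv2.imwrite("pics/b1.png",b)
E
```

```text
t pull ([288, 276, 20, 20, 185], [297.9, 287.6]) ((297.9812316894531, 284.9095458984375), (19.33722686767578, 18.402494430541992), 6.709836959838867)
t blk ([214, 238, 16, 17, 131], [223.3, 246.3])
s pull ([299, 203, 22, 15, 156], [309.5, 210.4]) ((309.1592102050781, 211.95860290527344), (12.210729598999023, 18.994468688964844), 61.38954162597656)
s blk ([375, 195, 16, 16, 214], [382.2, 202.5])
```

View pics/a1.png

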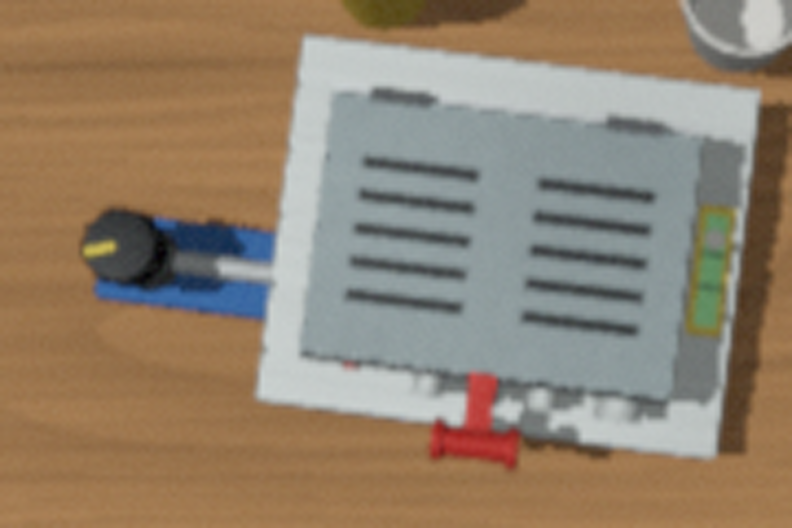

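View pics/b1.png

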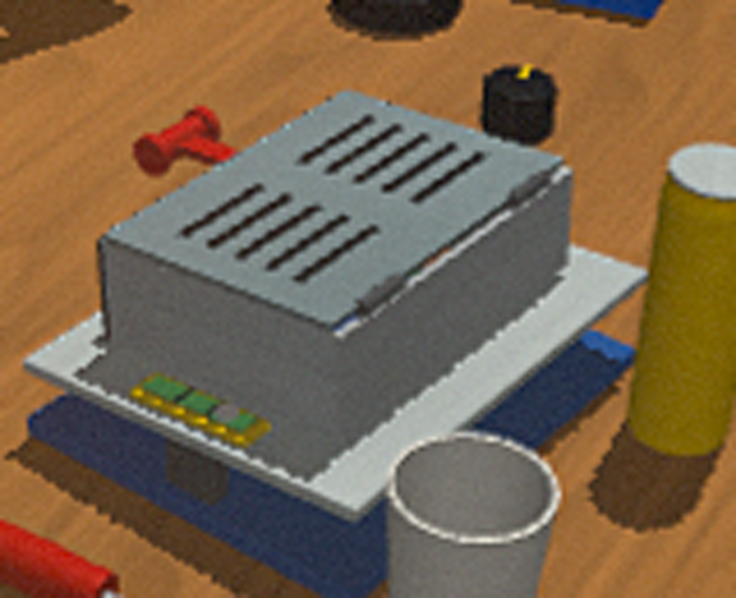

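In the top crop the knob disc is centred near (124,246), with its yellow pointer towards +y. The pull bar runs from (432,441) to (518,450). The bubble is at about (714,241), above the vial centre at about (709,270), so the far side is high by roughly 60 mrad. In the scene crop the knob top is at (519,86) and the pull bar's ends are at (152,155) and (207,124).

```bash
python3 - <<'E'
from h import *
t=snapshot("top");s=snapshot("scene")
ct=lambda x,y:(x/4.4+190-.4,y/4.4+190-.4)
cs=lambda x,y:(x/4.6+270-.4,y/4.6+180-.4)
T2=lambda a,b:tri(ray(t,*ct(*a)),ray(s,*cs(*b)))
P={k:T2(*v) for k,v in dict(knobtop=((124,246),(519,86)),pull=((475,446),(180,140)),endL=((432,441),(207,124)),endR=((518,450),(152,155)),
 c_far_left=((305,38),(648,272)),c_far_right=((760,90),(358,515)),c_near_right=((717,457),(25,362)),
 hingeL=((404,97),(530,190)),hingeR=((638,124),(380,297)),vialfar=((715,207),(265,430)),vialnear=((703,333),(140,388))).items()}
for k,v in P.items():print(k,v[0].round(4),round(v[1]*1e3,1))
# level indicator : green/bubble profile
d=P["hingeL"][0]-P["hingeR"][0];print("hinge yaw of +y",np.arctan2(d[1],d[0])-np.pi/2)
d=P["c_far_left"][0]-P["c_far_right"][0];print("far edge yaw",np.arctan2(d[1],d[0])-np.pi/2)
d=P["endL"][0]-P["endR"][0];print("pull yaw",np.arctan2(d[1],d[0])-np.pi/2)
E
```

```text
knobtop [0.5503 0.2074 0.0923] 1.9
pull [0.4434 0.024  0.1127] 3.3
endL [0.4462 0.0457 0.1126] 3.1
endR [0.4409 0.0022 0.1138] 3.0
c_far_left [0.666  0.1163 0.0602] 2.8
c_far_right [ 0.6316 -0.1297  0.0595] 1.5
c_near_right [ 0.4355 -0.1019  0.048 ] 2.2
hingeL [0.6207 0.057  0.1238] 2.8
hingeR [ 0.6033 -0.0623  0.1236] 0.7
vialfar [ 0.5689 -0.1032  0.0623] 3.2
vialnear [ 0.5002 -0.0967  0.0548] 1.3
hinge yaw of +y -0.1444967913414157
far edge yaw -0.1389334427797957
pull yaw -0.12255030982007331
```

The manual's scale: shifts go in shares of 0.2 m and turns go in shares of 4 rad. Converting my numbers, -0.0346 m / 0.2 = -0.173, -0.0154 m / 0.2 = -0.077.

Call:
jog_arm(moves={"steps":[[0.094, -0.173, -0.077, 0, 0], [0.094, -0.173, -0.077, 0, 0], [0.094, -0.173, -0.077, 0, 0], [0.094, -0.173, -0.077, 0, 0], [0.094, -0.173, -0.077, 0, 0], [0.094, -0.173, -0.077, 0, 0], [0.094, -0.173, -0.077, 0, 0], [0.094, -0.173, -0.077, 0, 0], [0.094, -0.173, -0.077, 0, 0], [0.094, -0.173, -0.077, 0, 0], [0.094, -0.173, -0.077, 0, 0], [0.094, -0.173, -0.077, 0, 0], [0.094, -0.173, -0.077, 0, 0], [0.094, -0.173, -0.077, 0, 0], [0.094, 0, 0, 0, 0], [0.094, 0, 0, 0, 0]]})

```text
time: 1.63
tool_pos: [0.5516, 0.2062, 0.1773]
ee_rot: [-3.141, -0.002, 2.894]
wrist_force: [-0.4, 0.1, 0.4]
width: 0.0941
finger_force: 0.0
```

In the tool's units: 0.03 m / 0.2 = 0.15, 0.024 m / 0.2 = 0.12.

Call:
jog_arm(moves={"steps":[[0.094, 0, 0, 0.15, 0], [0.094, 0, 0, 0.15, 0], [0.094, 0, 0, 0.15, 0], [0.094, 0, 0, 0.12, 0], [0.094, 0, 0, 0, 0], [0.03, 0, 0, 0, 0], [0.03, 0, 0, 0, 0], [0.03, 0, 0, 0, 0], [0.03, 0, 0, 0, 0], [0.03, 0, 0, 0, 0], [0.03, 0, 0, 0, 0]]})

```text
time: 2.55
tool_pos: [0.5515, 0.2078, 0.0656]
ee_rot: [3.14, 0.002, 2.898]
wrist_force: [0.2, -0.0, 0.1]
width: 0.0576
finger_force: 0.0
```

```bash
python3 - <<'E'
from h import *
o=get_obs();print(o["joint_positions"],o["tool_pos"],o["wrist_force"])
t=snapshot("top");s=snapshot("scene");T=t["color"];S=s["color"]
a=cv2.resize(T[225:275,335:375],(400,500),interpolation=cv2.INTER_CUBIC)
b=cv2.resize(S[250:290,285:345],(750,500),interpolation=cv2.INTER_CUBIC)[:,100:500]
cv2.imwrite("pics/c1.png",np.hstack([a,b]))
for k,g in(("top",a),("sc",b)):
    h=cv2.cvtColor(g,cv2.COLOR_BGR2HSV);m=(h[...,0]>40)&(h[...,0]<80)&(h[...,1]>70);p=np.argwhere(m);print(k,m.sum(),p.min(0),p.max(0),p.mean(0))
E
```

```text
[ 2.64124362e-01  2.19430594e-01  1.44589655e+00  1.12753913e-04
  1.47403597e+00 -1.06285446e+00] [0.55151028 0.20782914 0.06557305] [ 0.19475444 -0.00366264  0.11162511]
top 9409 [138 128] [391 204] [285.31395472 163.47624615]
sc 11081 [148 103] [296 399] [215.08807869 239.53135999]
```

View pics/c1.png

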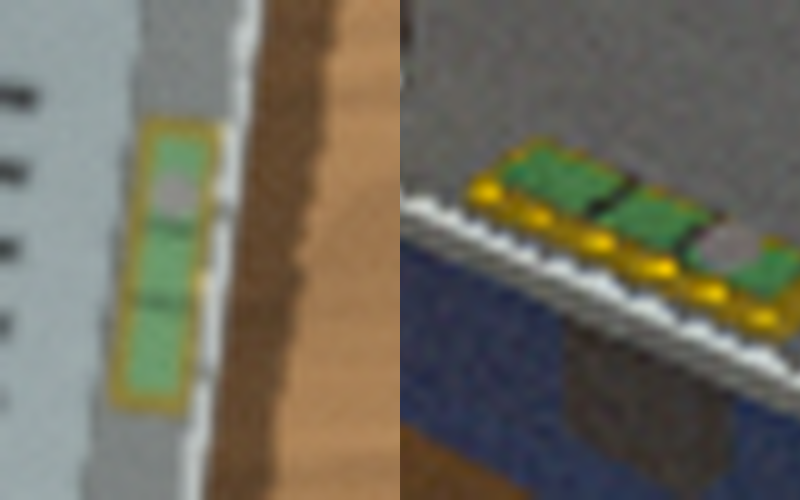

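The vial crop (left, 10x) shows the bubble at (177,193). The marks are at y=229 and y=298, so the centre is at y=264. The offset is 7.1 px, about 15.4 mm or 61 mrad, which means about 1.7 rad clockwise. I'll close on the knob and turn most of that.

Call:
jog_arm(moves={"steps":[[0.03, 0, 0, 0, 0], [0.03, 0, 0, 0, 0], [0.03, 0, 0, 0, 0], [0.03, 0, 0, 0, 0], [0.03, 0, 0, 0, 0], [0.03, 0, 0, 0, 0]]})

```text
time: 3.15
tool_pos: [0.5513, 0.2076, 0.065]
ee_rot: [3.141, 0.001, 2.898]
wrist_force: [0.1, -0.5, 4.8]
width: 0.0304
finger_force: 2.5
```

Call:
jog_arm(moves={"steps":[[0.03, 0, 0, 0, 0.025], [0.03, 0, 0, 0, 0.025], [0.03, 0, 0, 0, 0.025], [0.03, 0, 0, 0, 0.025], [0.03, 0, 0, 0, 0.025], [0.03, 0, 0, 0, 0.025], [0.03, 0, 0, 0, 0.025], [0.03, 0, 0, 0, 0.025], [0.03, 0, 0, 0, 0.025], [0.03, 0, 0, 0, 0.025], [0.03, 0, 0, 0, 0.025], [0.03, 0, 0, 0, 0.025], [0.03, 0, 0, 0, 0.025], [0.03, 0, 0, 0, 0.025], [0.03, 0, 0, 0, 0.025], [0.03, 0, 0, 0, 0.025], [0.03, 0, 0, 0, 0], [0.03, 0, 0, 0, 0]]})

```text
time: 4.65
tool_pos: [0.5513, 0.2073, 0.065]
ee_rot: [3.14, -0.0, 1.297]
wrist_force: [0.2, -0.5, 5.5]
width: 0.0302
finger_force: 2.5
```

```bash
cat > vial.py <<'E'
from h import *
# bubble position along vial, from green extents; average several frames
def look(n="top",k=6):
    im=0
    for _ in range(k): s=snapshot(n); im=im+s["color"].astype(float)
    return s,(im/k).astype(np.uint8)
if __name__=="__main__":
    import sys
    s,T=look("top");q,S=look("scene",4)
    a=cv2.resize(T[225:275,335:375],(400,500),interpolation=cv2.INTER_CUBIC)
    b=cv2.resize(S[250:290,285:345],(750,500),interpolation=cv2.INTER_CUBIC)[:,100:500]
    cv2.imwrite(sys.argv[1],np.hstack([a,b]))
    h=cv2.cvtColor(a,cv2.COLOR_BGR2HSV);hue,sat=h[...,0].astype(int),h[...,1].astype(int)
    # saturation profile along a line through the vial
    g=((hue>45)&(hue<80)&(sat>60)).astype(np.uint8)*255
    p=np.argwhere(g>0)[:,::-1].astype(np.float32)
    (c,w,an)=cv2.minAreaRect(p);bx=cv2.boxPoints((c,w,an));o=bx[np.argsort(bx[:,1])];A=o[:2].mean(0);B=o[2:].mean(0)
    print("ends",A,B,"mid",(A+B)/2)
    pr=[]
    for f in np.linspace(-.02,1.02,53):
        x,y=A+(B-A)*f;pp=a[int(y)-2:int(y)+3,int(x)-12:int(x)+13].reshape(-1,3).mean(0);pr.append((round(f,2),round(pp[1]-(pp[0]+pp[2])/2),round(pp.mean())))
    print(pr)
E
python3 vial.py pics/v2.png; python3 -c "
from bench import *
o=get_obs();print(o['wrist_torque'],o['tool_pos'],o['ee_rot'],o['finger_force'],o['joint_positions'])"
```

```text
ends [181.04721 142.1182 ] [150.61734 388.32346] mid [165.83228 265.22083]
[(np.float64(-0.02), 37, 116), (np.float64(0.0), 40, 118), (np.float64(0.02), 44, 120), (np.float64(0.04), 45, 121), (np.float64(0.06), 44, 121), (np.float64(0.08), 42, 123), (np.float64(0.1), 36, 126), (np.float64(0.12), 27, 129), (np.float64(0.14), 17, 133), (np.float64(0.16), 10, 136), (np.float64(0.18), 4, 138), (np.float64(0.2), 2, 138), (np.float64(0.22), 2, 138), (np.float64(0.24), 3, 139), (np.float64(0.26), 7, 137), (np.float64(0.28), 13, 132), (np.float64(0.3), 19, 124), (np.float64(0.32), 26, 112), (np.float64(0.34), 33, 103), (np.float64(0.36), 37, 102), (np.float64(0.38), 41, 107), (np.float64(0.4), 44, 115), (np.float64(0.42), 46, 122), (np.float64(0.44), 47, 123), (np.float64(0.46), 47, 122), (np.float64(0.48), 47, 123), (np.flo
[... 309 characters left out ...]
(np.float64(0.72), 45, 120), (np.float64(0.74), 46, 123), (np.float64(0.76), 46, 124), (np.float64(0.78), 45, 123), (np.float64(0.8), 46, 124), (np.float64(0.82), 46, 124), (np.float64(0.84), 46, 124), (np.float64(0.86), 46, 124), (np.float64(0.88), 46, 124), (np.float64(0.9), 46, 124), (np.float64(0.92), 46, 124), (np.float64(0.94), 46, 124), (np.float64(0.96), 45, 123), (np.float64(0.98), 44, 122), (np.float64(1.0), 40, 120), (np.float64(1.02), 36, 117)]
[-0.19919893  0.12544052 -0.0120198 ] [0.55134833 0.20729121 0.0650889 ] [ 3.14017358e+00 -9.50237161e-05  1.29745978e+00] 2.553197033585093 [ 2.63798442e-01  2.19846503e-01  1.44638823e+00 -6.47487380e-04
  1.47409009e+00  5.37197163e-01]
```

View pics/v2.png

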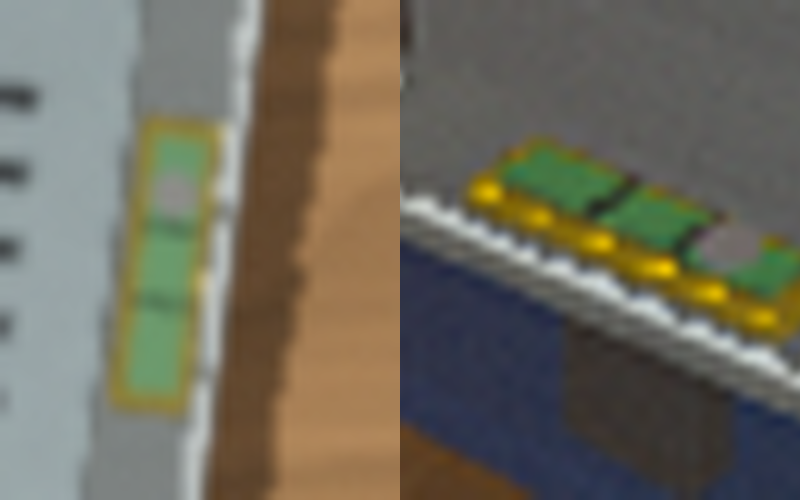

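The vial is unchanged (bubble still at y≈193), and the fingers closed to 30 mm, so they did not hold the 40 mm knob. I'll look.

```bash
python3 - <<'E'
from h import *
t=snapshot("top");s=snapshot("scene");T=t["color"];S=s["color"]
for p in([.5503,.2074,.092],[.5503,.2074,.06],[.5513,.2073,.065]):print(proj(t,p),proj(s,p))
a=cv2.resize(T[200:290,170:260],(400,400));b=cv2.resize(S[140:230,340:430],(400,400))
cv2.imwrite("pics/g1.png",np.hstack([a,b]))
E
```

```text
[217.60405176 245.15287079] [382.03707682 198.45064085]
[220.6324899  246.60797243] [380.88314417 209.42848722]
[220.21425254 245.96406438] [381.39939578 207.85426302]
```

View pics/g1.png

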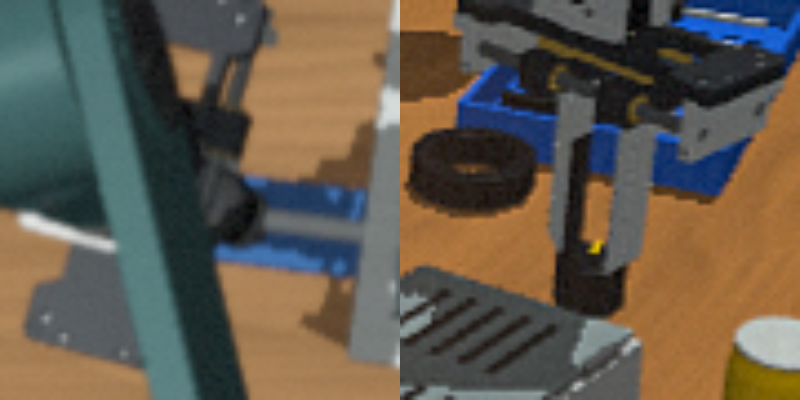

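The knob pointer at crop (597,247) is unmoved and the fingertips show near row 272, higher than the FK projection (about row 300). I'll check the TCP projection against the first picture.

```bash
python3 - <<'E'
from h import *
t=snapshot("top");s=snapshot("scene");S=s["color"];S0=cv2.imread("pics/scene0.png")
A=np.array([.13256,.53319,.17713]);y=np.array([.2413,.9704,0])
for w in(-.047,0,.047):print(proj(s,A+y*w))
B=np.array([.5513,.2073,.065]);yb=np.array([np.sin(1.297),-np.cos(1.297),0])
for w in(-.015,0,.015,.027):print(proj(s,B+yb*w))
a=cv2.resize(S0[50:110,280:340],(400,400),interpolation=cv2.INTER_CUBIC);b=cv2.resize(S[165:225,350:410],(400,400),interpolation=cv2.INTER_CUBIC)
c=np.clip(np.hstack([a,b]).astype(float)*1.8+15,0,255)
cv2.imwrite("pics/g2.png",c)
E
```

```text
[300.53800531 108.27801205]
[310.80709618 105.42290213]
[320.70109007 102.6761955 ]
[376.97049574 205.73222185]
[381.39939578 207.85426302]
[385.8963237  210.00933558]
[389.54384384 211.75766816][ WARN:0@2.091] global loadsave.cpp:1063 imwrite_ Unsupported depth image for selected encoder is fallbacked to CV_8U.
```

View pics/g2.png

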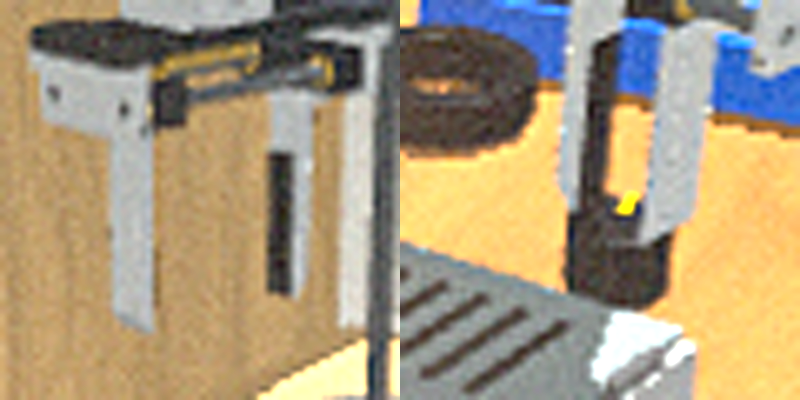

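The commanded TCP projects to (136,389) and (271,351) in the left crop, but the real fingertips are at (135,325) and (283,293). So the tips sit about 30 mm above the reported TCP and only touched the knob's top. I'll open, lift, turn back so the turn is clear of the link rod, and grip about 26 mm deeper.

In the tool's units: 0.02 m / 0.2 = 0.1, -0.015 m / 0.2 = -0.075, -0.125 rad / 4 = -0.0313.

Call:
jog_arm(moves={"steps":[[0.094, 0, 0, -0.075, 0], [0.094, 0, 0, 0, -0.0313], [0.094, 0, 0, 0, -0.0313], [0.094, 0, 0, 0, -0.0313], [0.094, 0, 0, 0, -0.0313], [0.094, 0, 0, 0, -0.0313], [0.094, 0, 0, 0, -0.0313], [0.094, 0, 0, 0, -0.0313], [0.094, 0, 0, 0, -0.0313], [0.094, 0, 0, 0, -0.0313], [0.094, 0, 0, 0.1, 0], [0.094, 0, 0, 0.1, 0], [0.094, 0, 0, 0, 0], [0.094, 0, 0, 0, 0]]})

```text
time: 6.52
tool_pos: [0.549, 0.2071, 0.0371]
ee_rot: [-3.137, -0.003, 2.423]
wrist_force: [0.3, 0.4, -0.3]
width: 0.094
finger_force: 0.0
```

```bash
python3 - <<'E'
from h import *
s=snapshot("scene");S=s["color"]
o=get_obs();B=o["tool_pos"];w=o["ee_rot"][2];yb=np.array([np.sin(w),-np.cos(w),0])
for k in(-.047,0,.047):print(proj(s,B+yb*k),proj(s,B+yb*k+[0,0,.03]))
b=cv2.resize(S[150:225,340:440],(800,600),interpolation=cv2.INTER_CUBIC)
cv2.imwrite("pics/g3.png",np.clip(b.astype(float)*1.8+15,0,255).astype(np.uint8))
E
```

```text
[363.45835075 219.07778054] [364.2896077  208.92610445]
[380.13354706 216.52582126] [381.19391103 206.44900211]
[396.44743879 214.03054045] [397.72630338 204.02860529]
```

View pics/g3.png

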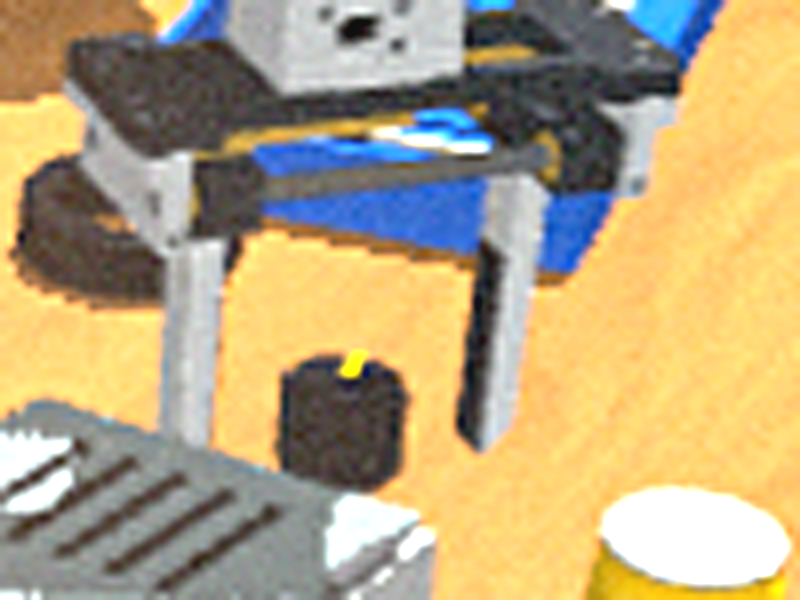

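The right fingertip is at crop (470,440), i.e. px (398.8,205), so the tips are about 27 mm above the reported TCP. They now straddle the knob, which is centred at crop x=343 between fingers at 213 and 465. Closing now.

Call:
jog_arm(moves={"steps":[[0.01, 0, 0, 0, 0], [0.01, 0, 0, 0, 0], [0.01, 0, 0, 0, 0], [0.01, 0, 0, 0, 0], [0.01, 0, 0, 0, 0], [0.01, 0, 0, 0, 0], [0.01, 0, 0, 0, 0], [0.01, 0, 0, 0, 0], [0.01, 0, 0, 0, 0], [0.01, 0, 0, 0, 0], [0.01, 0, 0, 0, 0]]})

```text
time: 7.48
tool_pos: [0.5516, 0.2085, 0.0393]
ee_rot: [3.139, 0.0, 2.423]
wrist_force: [4.0, 3.9, -2.5]
width: 0.0397
finger_force: 30.0
```

Gripped at 39.7 mm and 30 N. Turning 1.6 rad, then measuring.

In the tool's units: 0.1 rad / 4 = 0.025.

Call:
jog_arm(moves={"steps":[[0.01, 0, 0, 0, 0.025], [0.01, 0, 0, 0, 0.025], [0.01, 0, 0, 0, 0.025], [0.01, 0, 0, 0, 0.025], [0.01, 0, 0, 0, 0.025], [0.01, 0, 0, 0, 0.025], [0.01, 0, 0, 0, 0.025], [0.01, 0, 0, 0, 0.025], [0.01, 0, 0, 0, 0.025], [0.01, 0, 0, 0, 0.025], [0.01, 0, 0, 0, 0.025], [0.01, 0, 0, 0, 0.025], [0.01, 0, 0, 0, 0.025], [0.01, 0, 0, 0, 0.025], [0.01, 0, 0, 0, 0.025], [0.01, 0, 0, 0, 0.025], [0.01, 0, 0, 0, 0], [0.01, 0, 0, 0, 0]]})

```text
time: 8.98
tool_pos: [0.5484, 0.2083, 0.0393]
ee_rot: [-3.138, 0.003, 0.823]
wrist_force: [-3.9, 2.8, 2.6]
width: 0.0394
finger_force: 30.0
```

```bash
cat > lev.py <<'E'
from vial import *
s,T=look("top",6)
a=cv2.resize(T[225:275,335:375],(400,500),interpolation=cv2.INTER_CUBIC)
h=cv2.cvtColor(a,cv2.COLOR_BGR2HSV).astype(int);g=((h[...,0]>45)&(h[...,0]<80)&(h[...,1]>60)).astype(np.uint8)
p=np.argwhere(g>0)[:,::-1].astype(np.float32);bx=cv2.boxPoints(cv2.minAreaRect(p));o=bx[np.argsort(bx[:,1])];A=o[:2].mean(0);B=o[2:].mean(0)
fs=np.linspace(0.02,.98,97);pr=[];li=[]
for f in fs:
    x,y=A+(B-A)*f;pp=a[int(y)-2:int(y)+3,int(x)-10:int(x)+11].reshape(-1,3).mean(0);pr.append(pp[1]-(pp[0]+pp[2])/2);li.append(pp.mean())
pr=np.array(pr);li=np.array(li)
low=pr<.5*np.median(pr[pr>20])+.5*pr.min();print("ends",A,B,"bubble f",fs[low].mean(),"w",low.sum(),"min",pr.min())
dk=li<np.median(li)-8;print("dark f",fs[dk].round(2))
pa=plane(s,335+A[0]/10,225+A[1]/10,.06);pb=plane(s,335+B[0]/10,225+B[1]/10,.06);L=np.linalg.norm(pa-pb)
print("L",L,"est tilt mrad (mid .5)",(0.5-fs[low].mean())*L*1e3/.25)
E
python3 lev.py
```

```text
ends [181.73892 139.61255] [150.82425 383.8385 ] bubble f 0.43999999999999995 w 21 min 1.6523809523809518
dark f [0.29 0.3  0.31 0.32 0.33 0.34 0.35 0.62 0.63 0.64 0.65 0.66 0.67 0.68
 0.69 0.7 ]
L 0.0581043896370381 est tilt mrad (mid .5) 13.945053512889157
```

In the tool's units: 0.11 rad / 4 = 0.0275.

Call:
jog_arm(moves={"steps":[[0.01, 0, 0, 0, 0.0275], [0.01, 0, 0, 0, 0.0275], [0.01, 0, 0, 0, 0.0275], [0.01, 0, 0, 0, 0], [0.01, 0, 0, 0, 0], [0.01, 0, 0, 0, 0]]})

```text
time: 9.78
tool_pos: [0.548, 0.2088, 0.0393]
ee_rot: [-3.137, 0.004, 0.493]
wrist_force: [-5.1, 4.6, 1.8]
width: 0.0396
finger_force: 30.0
```

```bash
python3 lev.py; python3 - <<'E'
from vial import *
s,T=look("top",8);q,S=look("scene",8)
a=cv2.resize(T[225:275,335:375],(400,500),interpolation=cv2.INTER_CUBIC)
b=cv2.resize(S[250:290,285:345],(750,500),interpolation=cv2.INTER_CUBIC)[:,50:450]
cv2.imwrite("pics/v3.png",np.hstack([a,b]))
E
```

```text
ends [181.95268 138.37375] [150.8929  383.74594] bubble f 0.505 w 18 min 1.361904761904782
dark f [0.3  0.31 0.32 0.33 0.34 0.35 0.36 0.37 0.62 0.63 0.64 0.65 0.66 0.67
 0.68 0.69 0.7 ]
L 0.05837889899471679 est tilt mrad (mid .5) -1.1675779798943369
```

View pics/v3.png

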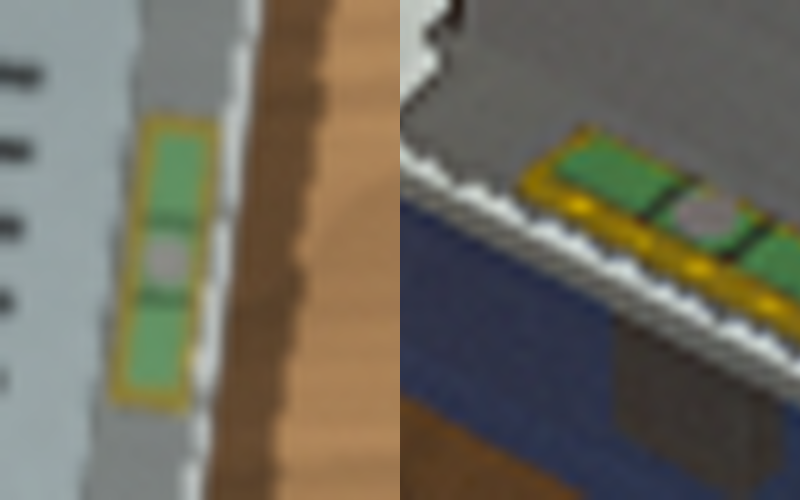

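The bubble is at (166,258) between the marks at y≈222 and y≈298, and in the scene crop at (707,216) between (675,197) and (747,243). So it is level to about 1–2 mrad. I'll release, lift, move aside and re-measure the level and the pull.

In the tool's units: -0.04 m / 0.2 = -0.2, -0.03 m / 0.2 = -0.15, -0.1 rad / 4 = -0.025.

Call:
jog_arm(moves={"steps":[[0.06, 0, 0, 0, 0], [0.06, 0, 0, 0, 0], [0.06, 0, 0, 0, 0], [0.06, 0, 0, 0, 0], [0.06, 0, 0, -0.15, 0], [0.07, 0, 0, -0.2, 0], [0.07, 0, 0, -0.2, 0], [0.07, 0, 0, -0.1, 0], [0.07, 0, 0, 0, -0.025], [0.07, 0, 0, 0, 0]]})

```text
time: 11.72
tool_pos: [0.5522, 0.2076, 0.1721]
ee_rot: [3.14, -0.005, 0.594]
wrist_force: [-0.4, 0.4, -0.5]
width: 0.0699
finger_force: 0.0
```

```bash
python3 lev.py; python3 - <<'E'
from h import *
from vial import look
t,T=look("top",2);s,S=look("scene",2)
for n,im,b in(("t",T,(270,265,330,312)),("s",S,(285,190,335,228))):
    for q in blobs(im,red(im),b,8):
        p=np.argwhere(q[2])[:,::-1];print(n,q[:2])
        if q[0][4]>60:
            m=q[2]; 
            for r in range(q[0][1],q[0][1]+q[0][3]):c=np.where(m[r])[0];print(r,c.min(),c.max(),end='; ')
            print()
o=get_obs();print(o["joint_positions"].round(3))
E
```

```text
ends [181.37755 138.65051] [151.1371 383.7572] bubble f 0.5 w 19 min 0.9619047619047478
dark f [0.29 0.3  0.31 0.32 0.33 0.34 0.35 0.36 0.37 0.62 0.63 0.64 0.65 0.66
 0.67 0.68 0.69 0.7 ]
L 0.05829149380698211 est tilt mrad (mid .5) 0.0
t ([288, 273, 20, 22, 190], [298.3, 285.5])
273 298 298; 274 297 302; 275 297 302; 276 297 301; 277 297 301; 278 297 301; 279 297 301; 280 297 301; 281 296 301; 282 296 300; 283 296 300; 284 290 300; 285 289 300; 286 289 307; 287 289 307; 288 288 307; 289 288 307; 290 288 307; 291 289 307; 292 302 307; 293 304 307; 294 306 306; 
s ([301, 201, 23, 15, 152], [311.3, 208.8])
201 314 314; 202 313 316; 203 312 317; 204 311 317; 205 310 318; 206 307 318; 207 303 318; 208 302 317; 209 301 318; 210 301 320; 211 301 323; 212 301 322; 213 302 320; 214 302 306; 215 305 305; 
[0.264 0.176 1.291 0.    1.676 1.242]
```

```bash
python3 - <<'E'
from h import *
t=snapshot("top");s=snapshot("scene")
p,e=tri(ray(t,297.8,289),ray(s,309.7,207.8));print(p,e)
for P in([.4493,.0196,.117],[.6176,-.0039,.117]):print(proj(t,P),proj(s,P))
E
```

```text
[0.44727964 0.02276848 0.12041348] 0.0025116223537475797
[298.98463291 287.6159981 ] [309.16153651 209.9173291 ]
[308.38481609 212.41012849] [370.66938828 235.8291866 ]
```

In the tool's units: 0.0284 m / 0.2 = 0.142, -0.0111 m / 0.2 = -0.0555, 0.122 rad / 4 = 0.0305.

Call:
jog_arm(moves={"steps":[[0.07, 0, 0, 0, 0.0305], [0.07, 0, 0, 0, 0.0305], [0.07, 0, 0, 0, 0.0305], [0.07, 0, 0, 0, 0.0305], [0.07, 0, 0, 0, 0.0305], [0.07, 0, 0, 0, 0.0305], [0.07, -0.0555, 0.142, 0, 0], [0.07, -0.0555, 0.142, 0, 0], [0.07, -0.0555, 0.142, 0, 0], [0.07, -0.0555, 0.142, 0, 0], [0.07, -0.0555, 0.142, 0, 0], [0.07, -0.0555, 0.142, 0, 0], [0.07, -0.0555, 0.142, 0, 0], [0.07, 0, 0, 0, 0], [0.07, 0, 0, 0, 0]]})

```text
time: 13.57
tool_pos: [0.4461, 0.0207, 0.1697]
ee_rot: [-3.141, -0.001, -0.142]
wrist_force: [-0.1, 0.1, 0.2]
width: 0.0696
finger_force: 0.0
```

```bash
python3 - <<'E'
from h import *
o=get_obs();print(o["joint_positions"].round(3),o["tool_pos"],o["ee_rot"])
s=snapshot("scene");S=s["color"]
print(proj(s,o["tool_pos"]+[0,0,.027]),proj(s,o["tool_pos"]))
cv2.imwrite("pics/p1.png",cv2.resize(S[130:230,250:383],(798,600),interpolation=cv2.INTER_CUBIC))
E
```

```text
[-0.081 -0.145  1.614  0.     1.671  1.632] [0.44611039 0.02070846 0.16973984] [-3.14102881e+00 -1.41095125e-03 -1.42008871e-01]
[308.34700501 177.91390477] [308.31236749 188.86221316]
```

View pics/p1.png

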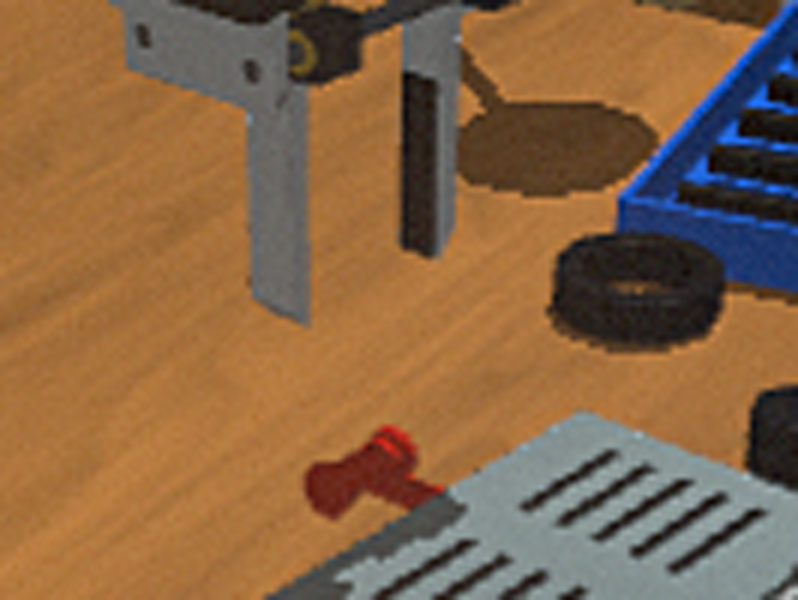

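The fingertips are centred near crop (355,285), i.e. px (309.2,177.5), which matches the 27 mm offset model. The pull is directly below at crop (361,475). Descending and gripping.

In the tool's units: 0.03 m / 0.2 = 0.15, 0.002 m / 0.2 = 0.01.

Call:
jog_arm(moves={"steps":[[0.07, 0.01, -0.005, 0.15, 0], [0.07, 0, 0, 0.15, 0], [0.07, 0, 0, 0.125, 0], [0.07, 0, 0, 0.06, 0], [0.07, 0, 0, 0, 0], [0.07, 0, 0, 0, 0], [0.01, 0, 0, 0, 0], [0.01, 0, 0, 0, 0], [0.01, 0, 0, 0, 0], [0.01, 0, 0, 0, 0], [0.01, 0, 0, 0, 0], [0.01, 0, 0, 0, 0], [0.01, 0, 0, 0, 0], [0.01, 0, 0, 0, 0]]})

```text
time: 14.78
tool_pos: [0.4492, 0.0226, 0.0732]
ee_rot: [-3.14, -0.002, -0.139]
wrist_force: [0.1, 2.8, 3.5]
width: 0.0439
finger_force: 30.0
```

The manual's scale: shifts go in shares of 0.2 m and turns go in shares of 4 rad. Converting my numbers, -0.0074 m / 0.2 = -0.037, -0.0073 m / 0.2 = -0.0365.

Call:
jog_arm(moves={"steps":[[0.01, 0.001, 0, -0.037, 0], [0.01, 0.0025, 0, -0.037, 0], [0.01, 0.004, 0, -0.037, 0], [0.01, 0.0055, 0, -0.0365, 0], [0.01, 0.007, 0, -0.0365, 0], [0.01, 0.009, 0, -0.036, 0], [0.01, 0.0105, 0, -0.0355, 0], [0.01, 0.012, 0, -0.035, 0], [0.01, 0.0135, 0, -0.0345, 0], [0.01, 0.015, 0, -0.034, 0], [0.01, 0.0165, 0, -0.0335, 0], [0.01, 0.018, 0, -0.0325, 0], [0.01, 0.019, 0, -0.0315, 0], [0.01, 0.0205, 0, -0.031, 0], [0.01, 0.022, 0, -0.03, 0], [0.01, 0.023, 0, -0.029, 0], [0.01, 0.0245, 0, -0.028, 0], [0.01, 0.0255, 0, -0.027, 0], [0.01, 0, 0, 0, 0]]})

```text
time: 16.37
tool_pos: [0.499, 0.0152, 0.1938]
ee_rot: [-3.141, -0.002, -0.139]
wrist_force: [0.7, 5.0, -4.2]
width: 0.0435
finger_force: 30.0
```

In the tool's units: 0.0074 m / 0.2 = 0.037, 0.0073 m / 0.2 = 0.0365.

Call:
jog_arm(moves={"steps":[[0.01, 0.027, 0, -0.0255, 0], [0.01, 0.028, 0, -0.0245, 0], [0.01, 0.029, 0, -0.023, 0], [0.01, 0.03, 0, -0.022, 0], [0.01, 0.031, 0, -0.0205, 0], [0.01, 0.0315, 0, -0.019, 0], [0.01, 0.0325, 0, -0.018, 0], [0.01, 0.0335, 0, -0.0165, 0], [0.01, 0.034, 0, -0.015, 0], [0.01, 0.0345, 0, -0.0135, 0], [0.01, 0.035, 0, -0.012, 0], [0.01, 0.0355, 0, -0.0105, 0], [0.01, 0.036, 0, -0.009, 0], [0.01, 0.0365, 0, -0.007, 0], [0.01, 0.0365, 0, -0.0055, 0], [0.01, 0.037, 0, -0.004, 0], [0.01, 0.037, 0, -0.0025, 0], [0.01, 0.037, 0, -0.001, 0], [0.01, 0, 0, 0, 0], [0.01, 0, 0, 0, 0]]})

```text
time: 18.03
tool_pos: [0.6177, -0.0023, 0.243]
ee_rot: [3.14, -0.002, -0.14]
wrist_force: [-0.2, -2.2, -1.3]
width: 0.0436
finger_force: 30.0
```

```bash
python3 - <<'E'
from h import *
from vial import look
s,S=look("scene",3);t,T=look("top",3)
o=get_obs();print(o["tool_pos"],o["wrist_force"])
cv2.imwrite("pics/u1.png",np.hstack([cv2.resize(S[130:290,260:420],(400,400),interpolation=cv2.INTER_CUBIC),cv2.resize(T[160:320,230:390],(400,400),interpolation=cv2.INTER_CUBIC)]))
for P in([.4493,.0196,.117],[.6176,-.0039,.117],[.6176,-.0039,.287]):print(proj(t,P),proj(s,P))
E
```

```text
[ 0.61695346 -0.00215085  0.24294329] [-1.25790417 -3.47482744  0.26064434]
[298.98463291 287.6159981 ] [309.16153651 209.9173291 ]
[308.38481609 212.41012849] [370.66938828 235.8291866 ]
[305.25595726 196.59805649] [377.73415527 160.8401688 ]
```

View pics/u1.png

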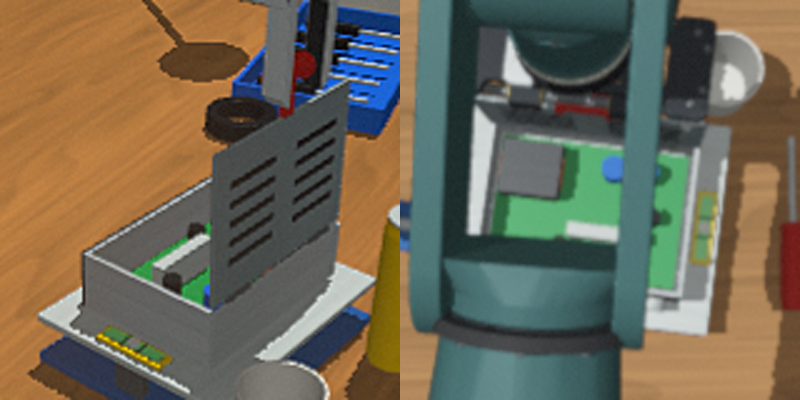

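The cover stands upright with the pull still gripped. Its right edge runs from crop (349,80) to (338,222) and its left edge from (214,155) to (212,305), and the other things look undisturbed. I'll check the angle numerically and re-check the vial.

```bash
python3 lev.py; python3 - <<'E'
from h import *
s=snapshot("scene");t=snapshot("top");C=np.array([.5523,.0052]);psi=-.139;ex=np.array([np.cos(psi),np.sin(psi),0]);ey=np.array([-np.sin(psi),np.cos(psi),0])
def onplane(u,v,y):
    c,d=ray(s,u,v);o=np.r_[C,0];l=((y-(c-o)@ey)/(d@ey));p=c+l*d;return (p-o)@ex,p[2]
f=lambda x,y:(x/2.5+260-.3,y/2.5+130-.3)
for n,a,b,y in(("far(+y)",(349,80),(338,222),.095),("near(-y)",(214,155),(212,300),-.095)):
    A=onplane(*f(*a),y);B=onplane(*f(*b),y);print(n,np.round(A,4),np.round(B,4),"angle",np.arctan2(A[1]-B[1],-(A[0]-B[0])))
# subpixel edge of right cover side: fit line
S=s["color"].astype(int)
for side,rows in(("L",range(200,245)),):
    P=[]
    for r in rows:
        g=S[r,335:355].sum(1);k=np.abs(np.diff(g)).argmax();P.append((335+k+.5,r))
    P=np.array(P);m=np.median(P[:,0]);P=P[np.abs(P[:,0]-m)<3];q=np.polyfit(P[:,1],P[:,0],1);print(q,len(P))
    A=onplane(np.polyval(q,195),195,-.095);B=onplane(np.polyval(q,245),245,-.095);print(A,B,np.arctan2(A[1]-B[1],B[0]-A[0]))
# red pull in top view, at height .287
im=t["color"];R=blobs(im,red(im),(285,190,330,220),5);print([(q[:2]) for q in R])
for q in R:
    p=plane(t,*q[1],.287);print((p-np.r_[C,0])@ex,(p-np.r_[C,0])@ey)
E
```

```text
ends [100.   0.] [100. 499.] bubble f 0.5850000000000001 w 80 min 1.104761904761915
dark f [0.02 0.03 0.04 0.05 0.06 0.07 0.08 0.09 0.1  0.11 0.12 0.13 0.14 0.15
 0.16 0.17 0.18 0.19 0.2  0.21 0.22 0.23 0.24 0.82 0.83 0.84 0.85 0.86
 0.87 0.88 0.89 0.9  0.91 0.92 0.93 0.94 0.95 0.96 0.97 0.98]
L 0.11780168153886945 est tilt mrad (mid .5) -40.05257172321565
far(+y) [0.0616 0.253 ] [0.068  0.1177] angle 1.5236055001035977
near(-y) [0.0609 0.2565] [0.0664 0.1315] angle 1.5265023264281872
[-1.05338003e-02  3.45320504e+02] 19
(np.float64(0.05674997135436924), np.float64(0.2483478158849935)) (np.float64(0.0616110414760605), np.float64(0.14047463467345628)) 1.5257639686135933
[([292, 202, 22, 6, 49], [302.3, 203.6])]
0.05188167755822 0.003922090311864319
```

Forward kinematics from the shut pose gives about 1.568, while the scene edges give about 1.525. I'll check the camera's vertical against the standing can and bottle and fit the edges to subpixel.

```bash
python3 - <<'E'
from h import *
from vial import look
s,S=look("scene",8)
h=cv2.cvtColor(S,cv2.COLOR_BGR2HSV).astype(int)
def axis(m,r0,r1,box,z0=.0):
    x0,x1=box;P=[]
    for r in range(r0,r1):
        c=np.where(m[r,x0:x1])[0]
        if len(c)>6:P.append((x0+(c.min()+c.max())/2,r))
    P=np.array(P,float);q=np.polyfit(P[:,1],P[:,0],1);res=np.std(P[:,0]-np.polyval(q,P[:,1]));return q,res,len(P)
yel=(h[...,0]>20)&(h[...,0]<34)&(h[...,1]>150);grn=(h[...,0]>50)&(h[...,0]<85)&(h[...,1]>80)
for n,m,a in(("can",yel,(228,270,(400,445))),("bottle",grn,(335,380,(125,200)))):
    q,res,k=axis(m,*a);r0,r1=a[0],a[1];u=np.polyval(q,(r0+r1)/2)
    p=plane(s,u,r1,.02);A=proj(s,p);B=proj(s,p+[0,0,.1]);print(n,"slope",q[0],res,k,"vertical slope",(B[0]-A[0])/(B[1]-A[1]))
# cover edges, subpixel by gradient centroid
G=cv2.cvtColor(S,cv2.COLOR_BGR2GRAY).astype(float)
gx=np.abs(cv2.Sobel(G,cv2.CV_64F,1,0))
for n,lo,hi,r0,r1,y in(("left",340,350,198,246,-.095),("right",391,403,170,214,.095)):
    P=[]
    for r in range(r0,r1):
        w=gx[r,lo:hi].copy();k=w.argmax();a=max(k-1,0);ww=w[a:k+2];P.append((lo+(ww*np.arange(a,a+len(ww))).sum()/ww.sum(),r,w[k]))
    P=np.array(P);g=P
    for _ in range(4):
        q=np.polyfit(g[:,1],g[:,0],1);g=P[np.abs(P[:,0]-np.polyval(q,P[:,1]))<max(.6,1.5*np.std(g[:,0]-np.polyval(q,g[:,1])))]
    c=np.array([.5523,.0052,0]);ey=np.array([np.sin(.139),np.cos(.139),0]);ex=np.array([np.cos(.139),-np.sin(.139),0])
    H=c+ey*y+ex*.066+[0,0,.117];pr=[]
    for th in(1.52,1.57,1.62):
        A=proj(s,H+.02*np.r_[0,0,1]);d=-np.cos(th)*ex+np.sin(th)*np.array([0,0,1]);A=proj(s,H+.02*d);B=proj(s,H+.13*d);pr.append(round((B[0]-A[0])/(B[1]-A[1]),4))
    print(n,"slope",q[0].round(4),"n",len(g),np.std(g[:,0]-np.polyval(q,g[:,1])).round(2),"x@mid",np.polyval(q,(r0+r1)/2).round(1),"slopes 1.52/1.57/1.62:",pr,proj(s,H))
E
```

```text
can slope -0.17198768333198317 0.2120638577257142 42 vertical slope -0.17730884377372788
bottle slope 0.5332495369145277 6.0717863331756465 21 vertical slope 0.2680591279902485
left slope -0.0131 n 38 0.22 x@mid 343.6 slopes 1.52/1.57/1.62: [np.float64(-0.0069), np.float64(-0.0563), np.float64(-0.1081)] [343.98608386 255.65855702]
right slope -0.0931 n 34 0.16 x@mid 397.1 slopes 1.52/1.57/1.62: [np.float64(-0.0727), np.float64(-0.1241), np.float64(-0.1775)] [394.09898737 218.47021317]
```

The can confirms the camera's vertical to about 5 mrad, so the cover really leans about 35 mrad toward the robot. I'll nudge it 5.5 mm forward and re-measure.

In the tool's units: 0.0014 m / 0.2 = 0.007, 0.0013 m / 0.2 = 0.0065.

Call:
jog_arm(moves={"steps":[[0.01, 0.007, 0, 0, 0], [0.01, 0.007, 0, 0, 0], [0.01, 0.007, 0, 0, 0], [0.01, 0.0065, 0, 0, 0], [0.01, 0, 0, 0, 0], [0.01, 0, 0, 0, 0], [0.01, 0, 0, 0, 0]]})

```text
time: 19.72
tool_pos: [0.6217, -0.0029, 0.2429]
ee_rot: [3.14, 0.001, -0.14]
wrist_force: [-0.9, -5.2, 2.0]
width: 0.0437
finger_force: 30.0
```

```bash
cat > ang.py <<'E'
from h import *
from vial import look
s,S=look("scene",10);G=cv2.cvtColor(S,cv2.COLOR_BGR2GRAY).astype(float);gx=np.abs(cv2.Sobel(G,cv2.CV_64F,1,0))
c=np.array([.5523,.0052,0]);ey=np.array([np.sin(.139),np.cos(.139),0]);ex=np.array([np.cos(.139),-np.sin(.139),0])
for n,lo,hi,r0,r1,y in(("left",338,352,198,246,-.095),("right",391,405,170,214,.095)):
    P=[]
    for r in range(r0,r1):
        w=gx[r,lo:hi];k=w.argmax();a=max(k-1,0);ww=w[a:k+2];P.append((lo+(ww*np.arange(a,a+len(ww))).sum()/ww.sum(),r))
    P=np.array(P);g=P
    for _ in range(4):
        q=np.polyfit(g[:,1],g[:,0],1);e=np.abs(P[:,0]-np.polyval(q,P[:,1]));g=P[e<max(.6,1.5*np.median(e))]
    H=c+ey*y+ex*.066+[0,0,.117];sl=[]
    ths=np.linspace(1.45,1.68,24)
    for th in ths:
        d=-np.cos(th)*ex+np.r_[0,0,np.sin(th)];A=proj(s,H+.02*d);B=proj(s,H+.13*d);sl.append((B[0]-A[0])/(B[1]-A[1]))
    print(n,"slope",q[0].round(4),len(g),"x mid",np.polyval(q,(r0+r1)/2).round(2),"theta",np.interp(-q[0],-np.array(sl),ths).round(4),"with can bias",np.interp(-q[0]+.0053,-np.array(sl),ths).round(4))
# vial level
V=cv2.resize(S[250:290,285:345],(750,500),interpolation=cv2.INTER_CUBIC);o=get_obs();print(o["tool_pos"],o["wrist_force"],o["time"])
h=cv2.cvtColor(V,cv2.COLOR_BGR2HSV).astype(int);a=np.argwhere((h[...,0]>40)&(h[...,0]<80)&(h[...,1]>90));print("green x",a[:,1].min(),a[:,1].max())
for f in np.linspace(0,1,41):
    x,y=np.array([690-65*0,0])*0+np.array([600,0])*0+np.array([np.interp(f,[0,1],[640,900])-50*0,0]);break
L=[]
for x in range(220,440,6):
    y=np.interp(x,[325,397],[197,243])  # marks line in this crop (full x = shown x-400+50)
    p=V[int(y)-5:int(y)+6,x-3:x+4].reshape(-1,3).mean(0);L.append((x,int(p[1]-(p[0]+p[2])/2),int(p.mean())))
print(L)
E
python3 ang.py
```

```text
left slope -0.0375 31 x mid 344.21 theta 1.5512 with can bias 1.5566
right slope -0.1254 37 x mid 397.84 theta 1.5713 with can bias 1.5763
[ 0.62165037 -0.00283161  0.24288534] [-1.84292656 -5.20016694  2.94070296] 20.2167
green x 207 704
[(220, 73, 140), (226, 67, 133), (232, 54, 116), (238, 39, 95), (244, 29, 79), (250, 29, 75), (256, 34, 77), (262, 37, 81), (268, 42, 84), (274, 46, 85), (280, 49, 85), (286, 53, 88), (292, 53, 89), (298, 48, 84), (304, 40, 74), (310, 28, 63), (316, 18, 56), (322, 12, 61), (328, 10, 80), (334, 6, 110), (340, 0, 117), (346, -4, 115), (352, -3, 114), (358, -1, 114), (364, -2, 115), (370, 0, 115), (376, 12, 110), (382, 35, 96), (388, 41, 75), (394, 27, 55), (400, 26, 57), (406, 35, 68), (412, 46, 80), (418, 55, 90), (424, 59, 92), (430, 58, 89), (436, 57, 89)]
```

```bash
python3 - <<'E'
from h import *
from vial import look
s,S=look("scene",10);G=cv2.cvtColor(S,cv2.COLOR_BGR2GRAY)
U=cv2.resize(G,None,fx=4,fy=4,interpolation=cv2.INTER_CUBIC)
bh=cv2.morphologyEx(U,cv2.MORPH_BLACKHAT,cv2.getStructuringElement(cv2.MORPH_ELLIPSE,(25,25)))
B=[(q[0],[(v-1.5)/4 for v in q[1]]) for q in blobs(None,bh>25,(347*4,175*4,394*4,250*4),60)]
B=[b for b in B if b[0][2]>40 and b[0][2]<90];print([(b[0][2:],np.round(b[1],1).tolist()) for b in B])
c=np.array([.5523,.0052,0]);ey=np.array([np.sin(.139),np.cos(.139),0]);ex=np.array([np.cos(.139),-np.sin(.139),0])
X=np.array([b[1] for b in B]);mid=np.median(X[:,0])
for g in(X[X[:,0]<370],X[X[:,0]>=370]):
    r=[ray(s,*p) for p in g]
    y=np.mean([((cc+d*((.066-(cc-c)@ex)/(d@ex)))-c)@ey for cc,d in r])
    Q=np.array([(lambda p:((p-c)@ex,p[2]))(cc+d*((y-(cc-c)@ey)/(d@ey))) for cc,d in r])
    k=np.polyfit(Q[:,1],Q[:,0],1);print(len(g),"y",y.round(3),Q.round(4).tolist(),"theta",(np.pi/2+np.arctan(k[0])).round(4))
E
```

```text
[([57, 45, 658], [386.4, 183.8]), ([61, 46, 684], [386.2, 191.0]), ([73, 52, 831], [362.1, 198.9]), ([62, 47, 714], [385.9, 198.0]), ([63, 48, 702], [385.1, 205.1]), ([73, 55, 808], [361.7, 206.6]), ([64, 49, 657], [384.4, 212.2]), ([73, 53, 767], [361.2, 214.1]), ([72, 55, 764], [360.6, 221.8]), ([71, 54, 719], [360.1, 229.0])]
5 y -0.044 [[0.0655, 0.2228], [0.066, 0.2062], [0.0661, 0.1893], [0.0661, 0.1719], [0.0663, 0.1551]] theta 1.5606
5 y 0.046 [[0.0642, 0.221], [0.0655, 0.205], [0.0667, 0.189], [0.0668, 0.172], [0.0668, 0.1549]] theta 1.5318
```

The edges and slots agree on about 1.56–1.57, and the vial is still centred (bubble 356 against marks mid 356). Handing in while holding.

```bash
python3 -c "
from bench import *
print(close_job())"
```

```text
the job is handed in; nothing more can be done
None
```

I levelled the platform with the knob and handed the job in with the cover held upright by its pull at about 1.56–1.57 rad, measured by camera; forward kinematics read about 0.03 rad higher, and I viewed 12 pictures, two over the limit of 10.

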